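Roll the casting ring home against the buffer and chock it

ROBOT

A 6-joint arm with a two-finger parallel gripper is mounted at the origin on the work surface. World frame = base frame: x ahead of the robot, y to its left, z up, the work surface at z = 0. Lengths are in m, angles in rad, forces in N, time in s.
With the tool pointing down it reaches from about 0.35 to 0.875 m from the base axis. Payload 15.5 kg.
Tool frame: the origin (TCP) lies between the finger pads; the fingertips stand 22 mm ahead of it and the grasp point (between the pads) lies 3 mm ahead of it; z points along the fingers, y is the line along which they close (so a half turn about z gives the same grasp; the last joint's range is limited). The gripper opens to 85 mm and grips with 20 to 120 N. Pads are 22 mm wide; open, the fingers measure 114 mm over their backs; the gripper's body (76 mm by 85 mm) begins 54 mm behind the grasp point. The pads swing forward as they close: fully open they stand 13 mm farther back than shut.
Start: joints at [-1.317, 0.494, 1.345, -0, 1.302, -0.096], TCP at [0.214, -0.587, 0.253] pointing down, gripper open.
Joint ranges: [-2.91, 2.91], [-0.82, 2.16], [0.22, 2.67], [-1.22, 4.37], [0.12, 2.79], [-3.08, 3.08]. Speed limits (rad/s): [1.89, 1.89, 2.57, 3.01, 3.01, 3.01].

INTERFACE

Orientations are given as a rotation vector (axis times angle).
In Python, from workcell import env gives the robot as it stands. The module is installed in compiled form; this text tells all that it offers.
- The arm moves only by the tool play_rows, never from a script. Its arguments are lists of equal length, an entry for each row: "angular": the turn, a rotation vector about the tool's x, y, z in rad, a list of three; "translation": the shift along the tool's x, y, z in mm, a list of three; "claw": the finger opening in mm, from 0 to 85.4. A call has 1 to 12 rows; each row shifts and turns the commanded pose from where the row before left it, along the tool's axes as they then stand; what a row does not reach is not made up. A row lasts 1/12 s, in which the tool goes at most 41.7 mm and 7.16 degrees, less where a joint would pass 70% of its speed; a pose out of reach is approached as far as the arm can. A call is refused whole if a number of a shift passes 41.7 or a number of a turn 0.125, either way. A call with a gripper value outside its range is refused whole. The fingers move at their own pace and stop on an object; "force" is the grip in N (left out, the last holds). Time passes only in rows, so rows that do not move let the fingers close. It gives the time, the measured TCP pose, the force, the opening and the grip force at its end, in the units of the state.
- env.get_state(): the state, without advancing time (a new reading comes with each control period).
- env.read_camera(name): name is "side" or "top" or "wrist"; returns the picture (480x640x3 uint8, red, green, blue); there is no depth.
- env.camera_params(name): a dict with "camera_matrix" (3x3 intrinsics, pixels), "k1" (the pictures are not rectified: a ray, as slopes to the right and down, at radius r is drawn at 1 + k1 r^2 times it, then the intrinsics apply), "eye" and "orientation" of the camera in the world; the wrist camera has in their place "tool_from_camera" (4x4, takes a point from camera to tool coordinates, whose origin is the TCP and whose axes are the flange's). Camera axes: x right, y up, looking along -z (the intrinsics and any distortion apply to the point x, -y, -z); pixel columns grow to the right and rows downward; lengths in m; the calibration is good to about 2 mm. A picture is of the moment at which its call begins: read the wrist's pose just before it. camera_params takes no time and is no camera call.
- env.job_done(): hands the job in; it is judged then, once.
The state is a dict: "time": time; "joints": joint angles; "joint_velocities": joint speeds; "joint_efforts": joint torques, N m; "eef_pos": TCP position; "ee_rot": TCP orientation; "wrist_force": force on the tool from outside, world axes, zero at the start; "moment": the same for the moment, N m; "gripper_width": opening from 0.0 (shut) to 1.0 (fully open); "gripper_force": force on a finger pad.
Only numpy, scipy, OpenCV 4.12 (cv2) and the standard library are available. Lean on these libraries where they do the work, as an engineer would, in place of code of your own. Each camera call takes 0.05 s, during which the arm holds its last target. There are 200 camera calls.

TASK

With the fingers, without gripping or lifting it, roll the filled casting ring along the grey base plate onto the green band until it bears on the black buffer, and press it home there with about 6 N for a moment; ease off slowly. Then set the yellow chock flat on the plate behind the ring, push it snugly under the ring with about 8 N so that the ring is pressed on the buffer again, and leave both resting there. The mould is brittle: never push harder than about 12 N, and leave the jar, dish and spatula alone.

Things in the scene. Friction and masses are not known exactly. Their poses are not given: they have to be found in the camera images.
- station: Fixed grey base plate, 130 mm (its x) by 400 mm (its y) by 4 mm thick; origin: centre of its underside, on the bench; z up. The ring is rolled along its +y, towards the blue stop block at that end.
- stop: Fixed blue stop block on the plate's +y end, 100 x 35 x 56 mm; origin: centre of its underside, on the plate's top, 182.5 mm from the station's origin along its +y; axes as the station's. It carries, on an adjusting screw, a black rubber buffer pad (70 mm wide along x, 36 mm high) that faces -y.
- buffer_range (a point): Fixed point 34 mm above the bench, 125 mm from the station's origin along its +y. How far the screw stands out differs each time and is not measured: the pad's free face lies up to 10 mm before or behind this point. The pad yields 1 mm per 2.5 N, 10 mm at most, is damped (80 N per m/s: meet it at 20 mm/s or less) and pushes the ring back when the push ends.
- band (a point): Centre of the green painted band, on the plate's top: 36 mm wide (along the station's y), across the whole plate, centred 96 mm from the station's origin along +y. Axes as the station's.
- ring_center (a point): Centre of the filled casting ring: a solid steel-cased cylinder 60 mm in diameter, 80 mm long, about 0.6 kg, pink at both ends, a red stripe along its side. It lies on the plate; this point is on its axis (the point's x axis), half-way along, 30 mm above the plate's top. It turns as it rolls. It rolls freely with slight resistance and stops soon after a slow push ends.
- chock_grip (a point): Centre of the yellow chock's grip block (36 mm wide along its x, 36 mm along its y, 42 mm high; the point is half-way up, 21 mm above the chock's underside). Loose, 0.3 kg, stands flat on the bench beyond the plate's -y end. A ramp of the same width falls from the block towards the chock's +y, at 50 degrees to the level. The ramp's foot lies 46 mm from this point along +y.
- chock_toe (a point): Foot of the chock's ramp, at the level of its underside, in the middle of its width; axes as the chock's. When the chock is snug under the ring, this point is about 14 mm short of the ring's axis, seen from above.
- jar: Small screw-lid jar, 52 mm across, 62 mm high; origin at the centre of its underside. Leave alone.
- dish: Small white dish, 72 mm across, 35 mm high; origin at the centre of its underside. Leave alone.
- wax_spatula: Spatula 170 mm long lying on the bench; origin under its middle. Leave alone.
Things that resemble listed ones, but are neither listed nor needed, are in the scene too. Of the things shaped like the part that bears chock_grip, the yellow one is meant.

How it is judged:
On the way, in this order (a step that is already met when the one before it is completed fails the run):
1. the ring rolls on the plate, at least 30 mm from its start (distance of ring_center from where it was at the start of the episode above 0.03 m and angular speed of ring above 0.25 rad/s and height (world z) of ring_center below 0.04 m), for 0.1 s.
2. the fingers press the ring home with more than 3.5 N, and the buffer pushes back (contact force between the fingers and ring above 3.5 N and contact force between ring and stop above 1.5 N), for 0.2 s.
3. the chock is pushed under the ring with more than 2 N, and the buffer pushes back (contact force between chock and ring above 2 N and contact force between ring and stop above 1 N and horizontal distance between chock_toe and ring_center below 0.024 m), for 0.2 s.
At the end, for the whole second after the job is handed in: The ring lies on the plate with its axis over the green band (within 18 mm of its middle, 25 mm of the plate's middle line, 8 degrees of square), touching the buffer; the chock stands flat behind it, touching it, its foot within 24 mm of the axis; both at rest (y of ring_center in the frame of band between -0.018 and 0.018 m and x of ring_center in the frame of band between -0.025 and 0.025 m and z of ring_center in the frame of band between 0.027 and 0.034 m and angle between the x axis of ring_center and the x axis of band, either way round below 0.14 rad and contact force between ring and stop above 0.03 N and contact force between chock and ring above 0.03 N and horizontal distance between chock_toe and ring_center below 0.024 m and angle between chock_toe's own z axis and vertical below 0.08 rad and y of chock_toe in the frame of band below 0.01 m and z of chock_toe in the frame of band below 0.004 m and linear speed of each of ring, chock below 0.01 m/s).
It fails at once if the ring is pushed or pressed with more than 15 N (contact force between ring and stop above 15 N or contact force between any of the fingers, chock and ring above 15 N).
It fails at once if the ring is lifted more than 10 mm (height (world z) of ring_center above 0.044 m).
It fails at once if the jar is disturbed (moved 15 mm) (distance of jar from where it was at the start of the episode above 0.015 m).
It fails at once if the dish is disturbed (moved 15 mm) (distance of dish from where it was at the start of the episode above 0.015 m).
It fails at once if the spatula is disturbed (moved 15 mm) (distance of wax_spatula from where it was at the start of the episode above 0.015 m).
It also fails if it takes over 72 s, if anything falls off the work surface, if the arm or the gripper's body presses on something with over 40 N, if the wrist force passes 120 N, or if a joint passes its speed limit or range.

## Working session

There is one attempt and no reset: what is moved stays moved. The work goes in short steps, Python scripts to look and compute and a tool call to move; the robot and the scene stay as the last step left them, time stands still between calls to the robot, and variables do not carry over. Pictures are saved under pics/ and viewed, at most 13 in all, crops included, and the job is handed in when it is done.

Besides the shell and the picture viewer there is one more tool, called after "Request:" as name(argument=value, ...) on one line, values as JSON. play_rows: Moves the arm, as the interface text tells. Its arguments: {"type":"object","properties":{"angular":{"type":"array"},"translation":{"type":"array"},"claw":{"type":"array"},"force":{"type":"number"}},"required":["angular","translation","claw"]}

```bash
mkdir -p pics; python3 - <<'E'
from workcell import env
import cv2
s=env.get_state();print(s)
for n in("top","side"):
    cv2.imwrite(f"pics/{n}0.png",env.read_camera(n)[:,:,::-1]); print(n,env.camera_params(n))
print(env.camera_params("wrist"))
E
```

```text
{'time': 0.0, 'joints': array([-1.31751179e+00,  4.94183498e-01,  1.34611278e+00, -3.85024372e-06,
        1.30248095e+00, -9.55156581e-02]), 'joint_velocities': array([ 1.44581151e-03,  2.52235890e-05, -1.00383780e-05, -6.87686811e-05,
       -7.46904772e-04,  1.59783013e-04]), 'joint_efforts': array([-5.05652388e-04, -8.82140779e+01, -3.83873320e+01, -1.42806252e-04,
        9.73682298e-03, -2.15315373e-05]), 'eef_pos': array([ 0.21351932, -0.5870584 ,  0.25270625]), 'ee_rot': array([-3.09277426e+00, -5.44917617e-01,  1.52385645e-04]), 'wrist_force': array([ 0.69866621, -0.20015716,  0.02440449]), 'moment': array([-0.04047678,  0.01485274,  0.00692046]), 'gripper_force': 0.0, 'gripper_width': 0.9976810684235297}
top {'camera_matrix': array([[621.415378  ,   0.        , 326.15839221],
       [  0.        , 621.415378  , 258.72246486],
       [  0.        ,   0.        ,   1.        ]]), 'k1': 0.015397732146185106, 'eye': array([0.47458024, 0.01418883, 1.32320716]), 'orientation': array([ 0.05750316, -0.06444208, -1.57301243])}
side {'camera_matrix': array([[435.10671754,   0.        , 313.62030711],
       [  0.        , 435.10671754, 240.99097499],
       [  0.        ,   0.        ,   1.        ]]), 'k1': 0.028542273576040042, 'eye': array([0.55146509, 0.67027142, 0.69771363]), 'orientation': array([ 0.01414749, -1.2159597 , -2.85236305])}
{'camera_matrix': array([[382.30137834,   0.        , 314.6574264 ],
       [  0.        , 382.30137834, 238.91598321],
       [  0.        ,   0.        ,   1.        ]]), 'k1': -0.052710941941354485, 'tool_from_camera': array([[ 5.75708964e-04,  9.59673102e-01,  2.81117781e-01,
         7.05241300e-02],
       [ 9.99999463e-01, -7.94763063e-04,  6.65216120e-04,
        -6.89441579e-05],
       [ 8.61812045e-04,  2.81117247e-01, -9.59673044e-01,
        -1.19526262e-01],
       [ 0.00000000e+00,  0.00000000e+00,  0.00000000e+00,
         1.00000000e+00]])}
```

View pics/top0.png

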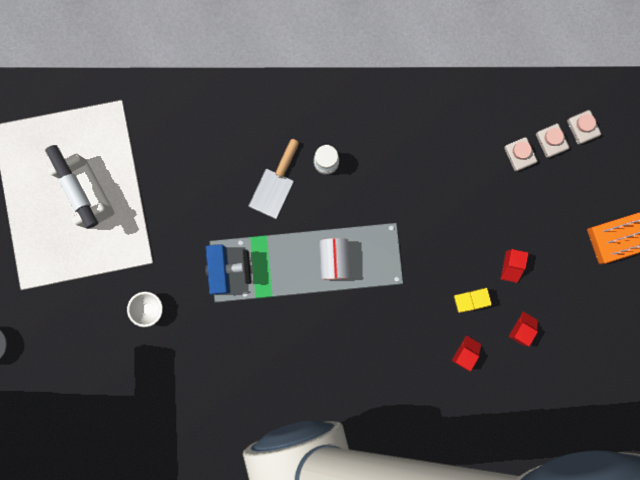

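View pics/side0.png

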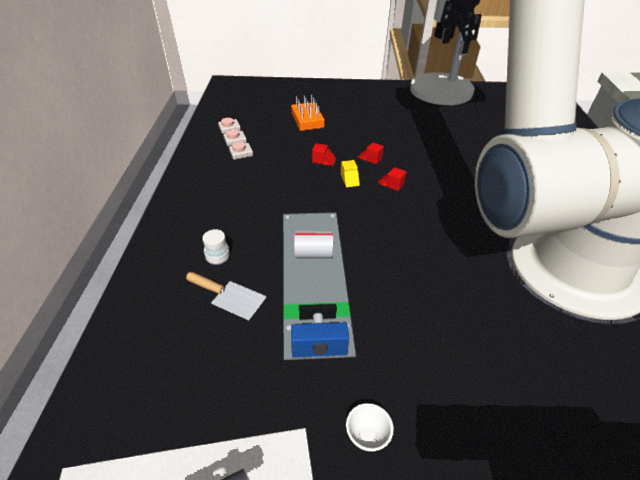

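The top view shows the plate with corners at about (397,224), (402,284), (215,301) and (210,241). The ring is at (334,259), the green band at (261,267) and the blue stop at (217,269), so station +y points left in the image. Candidates for the chock are the yellow one at (473,300) and red ones at (514,265), (525,329) and (467,353). The task names the yellow one. I'll confirm it in a crop and measure.

```bash
cat > h.py <<'E'
import numpy as np,cv2
from scipy.spatial.transform import Rotation as R
from workcell import env
def ray(name,uv,st=None):
    p=env.camera_params(name);K=p["camera_matrix"];k=p["k1"]
    uv=np.atleast_2d(np.array(uv,float))
    d=cv2.undistortPoints(uv[:,None],K,np.array([k,0,0,0,0.]))[:,0]
    v=np.c_[d[:,0],-d[:,1],-np.ones(len(d))]
    if name=="wrist":
        T=p["tool_from_camera"];Rt=R.from_rotvec(st["ee_rot"]).as_matrix()
        return st["eef_pos"]+Rt@T[:3,3],v@(Rt@T[:3,:3]).T
    return np.array(p["eye"]),v@R.from_rotvec(p["orientation"]).as_matrix().T
def onz(name,uv,z,st=None):
    e,d=ray(name,uv,st);return e+d*((z-e[2])/d[:,2])[:,None]
def blob(m):
    m=cv2.morphologyEx(m.astype(np.uint8),cv2.MORPH_OPEN,np.ones((3,3)))
    cs,_=cv2.findContours(m,cv2.RETR_EXTERNAL,cv2.CHAIN_APPROX_NONE)
    return max(cs,key=cv2.contourArea)
def hsv(im):return cv2.cvtColor(im,cv2.COLOR_RGB2HSV)
def inr(h,a,b):return cv2.inRange(h,np.array(a),np.array(b))>0
E
python3 - <<'E'
from h import *
im=cv2.imread("pics/top0.png")[:,:,::-1].copy();h=hsv(im)
y=blob(inr(h,(22,120,80),(38,255,255)));print("chock px",cv2.minAreaRect(y),onz("top",cv2.boxPoints(cv2.minAreaRect(y)),.03).round(4).tolist())
g=blob(inr(h,(45,120,60),(75,255,255)));r=cv2.minAreaRect(g);print("green",r)
print(onz("top",cv2.boxPoints(r),.004).round(4).tolist())
# plate
m=inr(h,(60,0,70),(125,60,190));m[:200]=0;m[320:]=0;m[:,:200]=0;m[:,420:]=0
p=blob(m|inr(h,(45,120,60),(75,255,255)));r=cv2.minAreaRect(p);print("plate",r)
P=onz("top",cv2.boxPoints(r),.004);print(P.round(4).tolist(),P.mean(0))
red=inr(h,(0,140,80),(8,255,255))|inr(h,(172,140,80),(180,255,255));red[:,:300]=0;red[:,380:]=0
r=cv2.minAreaRect(blob(red));print("stripe",r,onz("top",cv2.boxPoints(r),.064).round(4).tolist())
c=cv2.resize(im[220:380,440:560,::-1],None,fx=3.6,fy=3.6,interpolation=cv2.INTER_CUBIC)
r2=cv2.resize(im[215:310,200:410,::-1],None,fx=1.7,fy=1.7,interpolation=cv2.INTER_CUBIC)
o=np.zeros((576,800,3),np.uint8);o[:,:432]=c;o[:r2.shape[0],435:435+r2.shape[1]]=r2[:,:365]
cv2.imwrite("pics/crop1.png",o)
E
```

```text
chock px ((472.26397705078125, 300.0166320800781), (19.292163848876953, 35.5115852355957), 76.50426483154297) [[0.4992, -0.2545, 0.03], [0.5162, -0.3267, 0.03], [0.4773, -0.3351, 0.03], [0.4603, -0.2631, 0.03]]
green ((260.7581787109375, 266.3401794433594), (61.654842376708984, 16.1153621673584), 84.80557250976562)
[[0.6255, 0.1707, 0.004], [0.6285, 0.1365, 0.004], [0.4976, 0.1241, 0.004], [0.4947, 0.158, 0.004]]
plate ((305.3495788574219, 261.9657287597656), (62.21154022216797, 189.44468688964844), 84.4006576538086)
[[0.6174, 0.2598, 0.004], [0.656, -0.1428, 0.004], [0.5235, -0.1541, 0.004], [0.4857, 0.2455, 0.004]] [0.57065387 0.05211314 0.004     ]Traceback (most recent call last):
  File "<stdin>", line 11, in <module>
  File "h.py", line 18, in blob
    return max(cs,key=cv2.contourArea)
ValueError: max() iterable argument is empty
```

```bash
python3 - <<'E'
from h import *
im=cv2.imread("pics/top0.png")[:,:,::-1].copy();h=hsv(im)
red=inr(h,(0,90,80),(10,255,255))|inr(h,(170,90,80),(180,255,255));red[:,:310]=0;red[:,360:]=0;red[:230]=0;red[290:]=0
pts=np.argwhere(red)[:,::-1];r=cv2.minAreaRect(pts.astype(np.float32));print("stripe",r)
m=(im.min(2)>150)|red;m[:,:305]=0;m[:,365:]=0;m[:232]=0;m[285:]=0
r=cv2.minAreaRect(blob(m));print("ring",r,onz("top",[r[0]],.04).round(4))
print(np.round(im[258,310:360].astype(int).mean(1)).tolist())
c=cv2.resize(im[220:380,440:560,::-1],None,fx=3.6,fy=3.6,interpolation=cv2.INTER_CUBIC)
r2=cv2.resize(im[230:290,315:355,::-1],None,fx=9,fy=9,interpolation=cv2.INTER_CUBIC)
o=np.zeros((576,800,3),np.uint8);o[:,:432]=c;o[:540,435:795]=r2
cv2.imwrite("pics/crop1.png",o)
E
```

```text
stripe ((334.62469482421875, 257.9937744140625), (40.099910736083984, 2.646693706512451), 87.1375961303711)
ring ((330.47967529296875, 257.5724182128906), (41.048728942871094, 22.783708572387695), 87.27368927001953) [[ 0.5767 -0.0006  0.04  ]]
[155.0, 154.0, 154.0, 154.0, 155.0, 154.0, 153.0, 155.0, 154.0, 153.0, 169.0, 198.0, 210.0, 220.0, 224.0, 227.0, 226.0, 229.0, 235.0, 237.0, 235.0, 233.0, 231.0, 201.0, 118.0, 108.0, 161.0, 199.0, 192.0, 181.0, 173.0, 162.0, 153.0, 145.0, 132.0, 119.0, 107.0, 99.0, 92.0, 86.0, 86.0, 88.0, 88.0, 87.0, 88.0, 87.0, 86.0, 87.0, 86.0, 88.0]
```

View pics/crop1.png

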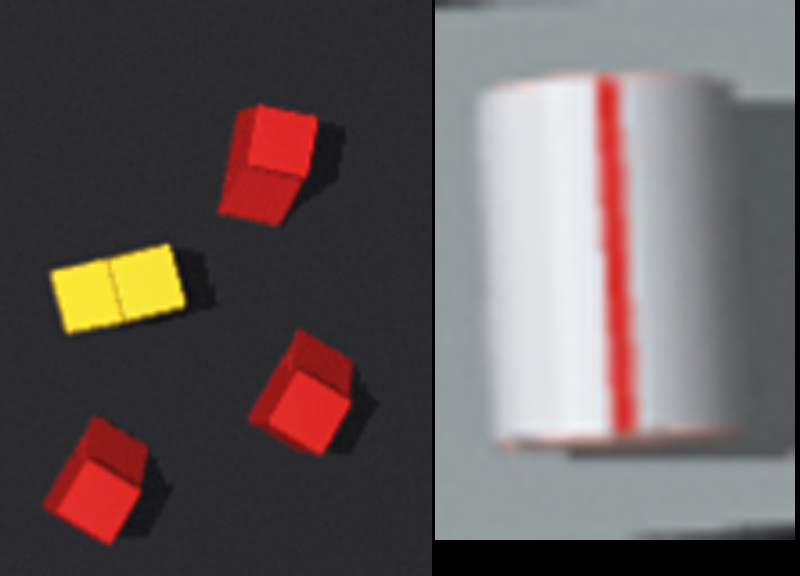

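The crop confirms it: the yellow part is a block (right half, shadow beyond it) with its ramp falling to the left, towards +y. The toe edge is near (456,304) and the block top centre near (481,298). The reds are decoys. The ring's left and right edges are at about columns 320.5 and 347.

```bash
cat >> h.py <<'E'
S=np.array([.5707,.0521]);a=np.arctan2(.0382,.4011)
Y=np.array([-np.sin(a),np.cos(a)]);X=np.array([Y[1],-Y[0]])
def st(p):p=np.atleast_2d(p)[:,:2]-S;return np.c_[p@X,p@Y]
def w(x,y):return S+x*X+y*Y
E
python3 - <<'E'
from h import *
toe=onz("top",[[440+58/3.6,220+302/3.6]],0)[0];bt=onz("top",[[440+146.5/3.6,220+282/3.6]],.042)[0]
d=(toe-bt)[:2];print("toe",toe,"blk",bt,"len",np.hypot(*d),"dir off +y (deg, ccw)",np.degrees(np.arctan2(-d[0],d[1])))
d=onz("top",[[334.6-2.,238],[334.6-2+4,278]],.064)
e,v=ray("top",[[320.5,258],[347.3,258]]);v/=np.linalg.norm(v,axis=1)[:,None];b=v.sum(0)
c=e+b*((.034-e[2])/b[2]);print("ring",c,st(c))
s=onz("top",[[333.6,238.5],[335.6,278]],.0635);q=(s[0]-s[1])[:2];print("axis deg",np.degrees(np.arctan2(q[1],q[0])),"station X",np.degrees(a),"ends st",st(s))
print("a deg",np.degrees(a)); r=st(c)[0]
for dy in(-.075,-.055):print(dy,w(0,r[1]+dy),w(r[0],r[1]+dy))
t=R.from_rotvec(env.get_state()["ee_rot"]).as_matrix();print(t.round(3))
E
```

```text
toe [ 0.48043281 -0.26754572  0.        ] blk [ 0.49151031 -0.30939223  0.042     ] len 0.04328789850669992 dir off +y (deg, ccw) 14.82709124985725
ring [ 0.57628163 -0.00777896  0.034     ] [[-0.00012059 -0.06013842]]
axis deg 2.643703893815457 station X 5.440332031005505 ends st [[ 0.03734839 -0.06276377]
 [-0.04322354 -0.0588279 ]]
a deg 5.440332031005505
-0.075 [ 0.58351235 -0.08242969] [ 0.58339231 -0.08244112]
-0.055 [ 0.58161617 -0.06251978] [ 0.58149613 -0.06253121]
[[ 0.94   0.342 -0.   ]
 [ 0.342 -0.94   0.001]
 [ 0.    -0.001 -1.   ]]
```

Request:
play_rows(angular=[[0,0,-0.1197],[0,0,-0.1197],[0,0,-0.1197],[0,0,-0.1197],[0,0,-0.1197],[0,0,-0.1197],[0,0,-0.1197],[0,0,-0.1197],[0,0,-0.1197],[0,0,-0.1197],[0,0,-0.1197],[0,0,0]], translation=[[0,0,0],[0,0,0],[0,0,0],[0,0,0],[0,0,0],[0,0,0],[0,0,0],[0,0,0],[0,0,0],[0,0,0],[0,0,0],[26,23,0]], claw=[38,38,38,38,38,38,38,38,38,38,38,38], force=30)

```text
time: 1.1
eef_pos: [0.2319, -0.5625, 0.2527]
ee_rot: [2.104, 2.332, -0.003]
wrist_force: [-0.5, -0.1, 0.1]
gripper_width: 0.446
gripper_force: 0.0
```

Request:
play_rows(angular=[[0,0,0],[0,0,0],[0,0,0],[0,0,0],[0,0,0],[0,0,0],[0,0,0],[0,0,0],[0,0,0],[0,0,0],[0,0,0],[0,0,0]], translation=[[26,23,0],[26,23,0],[26,23,0],[26,23,0],[26,23,0],[26,23,0],[26,23,0],[26,23,0],[26,23,0],[26,23,0],[26,23,0],[26,23,0]], claw=[38,38,38,38,38,38,38,38,38,38,38,38])

```text
time: 2.1
eef_pos: [0.4799, -0.221, 0.2532]
ee_rot: [-2.114, -2.324, 0.0]
wrist_force: [0.6, -0.7, 1.0]
gripper_width: 0.446
gripper_force: 0.0
```

Request:
play_rows(angular=[[0,0,0],[0,0,0],[0,0,0],[0,0,0],[0,0,0],[0,0,0],[0,0,0],[0,0,0]], translation=[[26,23,15],[26,23,20],[26,23,20],[26,23,20],[26,23,20],[0,0,20],[0,0,10],[0,0,0]], claw=[38,38,38,38,38,38,38,38])

```text
time: 2.77
eef_pos: [0.58, -0.082, 0.126]
ee_rot: [-2.111, -2.322, 0.004]
wrist_force: [-0.2, 0.0, -0.4]
gripper_width: 0.443
gripper_force: 0.0
```

Request:
play_rows(angular=[[0,0,0],[0,0,0],[0,0,0],[0,0,0],[0,0,0],[0,0,0],[0,0,0],[0,0,0]], translation=[[0,1.5,20],[0,0,20],[0,0,20],[0,0,20],[0,0,10],[0,0,4],[0,0,0],[0,0,0]], claw=[38,38,38,38,38,38,38,38])

```text
time: 3.43
eef_pos: [0.5834, -0.0827, 0.0354]
ee_rot: [2.114, 2.323, 0.001]
wrist_force: [0.8, -0.4, 0.0]
gripper_width: 0.445
gripper_force: 0.0
```

```bash
python3 - <<'E'
from h import *
s=env.get_state();print(st(s["eef_pos"]),s["eef_pos"],s["wrist_force"])
cv2.imwrite("pics/top1.png",env.read_camera("wrist")[:,:,::-1])
E
```

```text
[[-1.23772890e-04 -1.35356683e-01]] [ 0.58340983 -0.0826587   0.03536492] [ 0.80635625 -0.3772564   0.03929618]
```

View pics/top1.png

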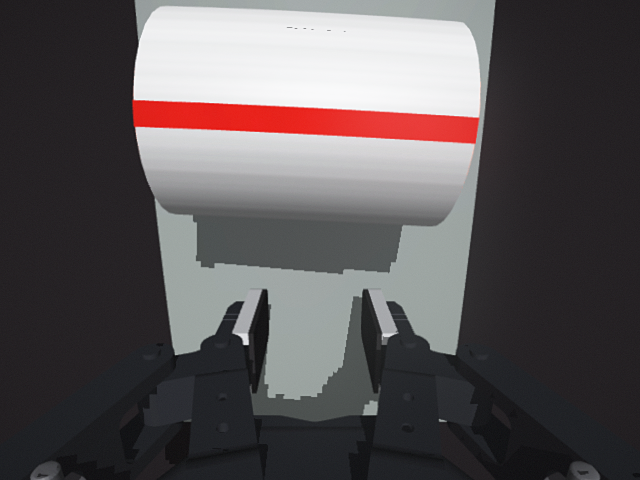

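The wrist view shows both fingertips at about (250,330) and (378,330), centred behind the ring. The ring spans columns 135–480 and is skewed by about 3°. I'm pushing now.

Request:
play_rows(angular=[[0,0,0],[0,0,0],[0,0,0],[0,0,0],[0,0,0],[0,0,0],[0,0,0],[0,0,0],[0,0,0],[0,0,0],[0,0,0],[0,0,0]], translation=[[3,0,1],[3,0,1],[3,0,0],[3,0,0],[3,0,0],[3,0,0],[3,0,0],[2,0,0],[1.5,0,0],[1.5,0,0],[1.5,0,0],[1.5,0,0]], claw=[38,38,38,38,38,38,38,38,38,38,38,38])

```text
time: 4.48
eef_pos: [0.5803, -0.0532, 0.0323]
ee_rot: [2.114, 2.324, 0.0]
wrist_force: [0.8, -0.7, 0.7]
gripper_width: 0.445
gripper_force: 0.0
```

Request:
play_rows(angular=[[0,0,0],[0,0,0],[0,0,0],[0,0,0],[0,0,0],[0,0,0],[0,0,0],[0,0,0],[0,0,0],[0,0,0],[0,0,0],[0,0,0]], translation=[[1.5,0,0],[1.5,0,0],[1.5,0,0],[1.5,0,0],[1.5,0,0],[1.5,0,0],[1.6,0,0],[1.7,0,0],[1.8,0,0],[1.9,0,0],[2,0,0],[2,0,0]], claw=[38,38,38,38,38,38,38,38,38,38,38,38])

```text
time: 5.48
eef_pos: [0.5783, -0.0332, 0.0323]
ee_rot: [-2.114, -2.324, -0.0]
wrist_force: [-0.3, -0.3, -0.8]
gripper_width: 0.443
gripper_force: 0.1
```

Request:
play_rows(angular=[[0,0,0],[0,0,0],[0,0,0],[0,0,0],[0,0,0],[0,0,0],[0,0,0],[0,0,0],[0,0,0],[0,0,0],[0,0,0],[0,0,0]], translation=[[2,0,0],[2,0,0],[2,0,0],[2,0,0],[2,0,0],[2,0,0],[2,0,0],[2,0,0],[2,0,0],[2,0,0],[2,0,0],[2,0,0]], claw=[38,38,38,38,38,38,38,38,38,38,38,38])

```text
time: 6.48
eef_pos: [0.5761, -0.0093, 0.0323]
ee_rot: [2.114, 2.324, 0.0]
wrist_force: [0.2, -0.7, 0.3]
gripper_width: 0.444
gripper_force: 0.1
```

Request:
play_rows(angular=[[0,0,0],[0,0,0],[0,0,0],[0,0,0],[0,0,0],[0,0,0],[0,0,0],[0,0,0],[0,0,0],[0,0,0],[0,0,0],[0,0,0]], translation=[[2,0,0],[2,0,0],[2,0,0],[2,0,0],[2,0,0],[2,0,0],[2,0,0],[2,0,0],[2,0,0],[2,0,0],[2,0,0],[2,0,0]], claw=[38,38,38,38,38,38,38,38,38,38,38,38])

```text
time: 7.48
eef_pos: [0.5738, 0.0146, 0.0323]
ee_rot: [2.114, 2.324, 0.0]
wrist_force: [1.1, -0.2, 0.3]
gripper_width: 0.443
gripper_force: 0.1
```

Request:
play_rows(angular=[[0,0,0],[0,0,0],[0,0,0],[0,0,0],[0,0,0],[0,0,0],[0,0,0],[0,0,0],[0,0,0],[0,0,0],[0,0,0],[0,0,0]], translation=[[2,0,0],[2,0,0],[2,0,0],[2,0,0],[2,0,0],[2,0,0],[2,0,0],[2,0,0],[2,0,0],[2,0,0],[2,0,0],[2,0,0]], claw=[38,38,38,38,38,38,38,38,38,38,38,38])

```text
time: 8.48
eef_pos: [0.5716, 0.0385, 0.0323]
ee_rot: [2.114, 2.324, 0.0]
wrist_force: [-1.0, -1.1, 0.4]
gripper_width: 0.447
gripper_force: 0.1
```

```bash
python3 - <<'E'
from h import *
s=env.get_state();print(st(s["eef_pos"]),s["wrist_force"])
cv2.imwrite("pics/top2.png",env.read_camera("wrist")[:,:,::-1])
E
```

```text
[[-0.00043222 -0.01364571]] [-0.95726718 -1.13555415  0.38864212]
```

View pics/top2.png

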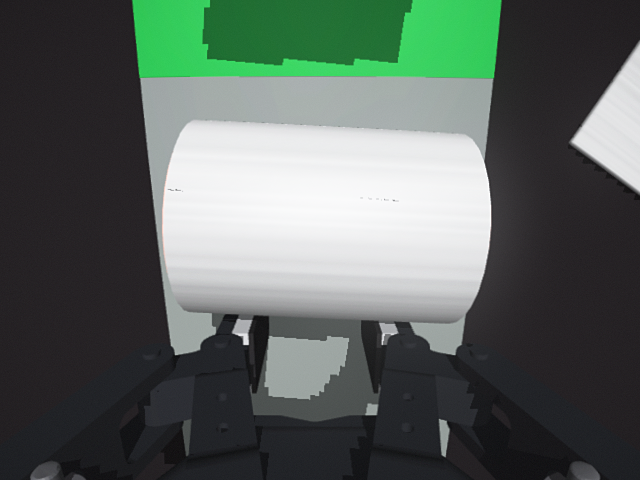

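The ring is rolling with the fingers behind it, centred at column 327 (+3 mm) and skewed about 2°. I'm continuing at 19 mm/s and then slower.

Request:
play_rows(angular=[[0,0,0],[0,0,0],[0,0,0],[0,0,0],[0,0,0],[0,0,0],[0,0,0],[0,0,0],[0,0,0],[0,0,0],[0,0,0],[0,0,0]], translation=[[1.6,0,0],[1.6,0,0],[1.6,0,0],[1.6,0,0],[1.6,0,0],[1.6,0,0],[1.6,0,0],[1.6,0,0],[1.6,0,0],[1.6,0,0],[1.6,0,0],[1.6,0,0]], claw=[38,38,38,38,38,38,38,38,38,38,38,38])

```text
time: 9.53
eef_pos: [0.5697, 0.0576, 0.0323]
ee_rot: [-2.114, -2.324, -0.0]
wrist_force: [0.5, -0.5, -0.5]
gripper_width: 0.445
gripper_force: 0.2
```

Request:
play_rows(angular=[[0,0,0],[0,0,0],[0,0,0],[0,0,0],[0,0,0],[0,0,0],[0,0,0],[0,0,0],[0,0,0],[0,0,0],[0,0,0],[0,0,0]], translation=[[1.6,0,0],[1.6,0,0],[1.6,0,0],[1.6,0,0],[1.6,0,0],[1.6,0,0],[1.6,0,0],[1.6,0,0],[1.6,0,0],[1.6,0,0],[1.5,0,0],[1.4,0,0]], claw=[38,38,38,38,38,38,38,38,38,38,38,38])

```text
time: 10.53
eef_pos: [0.5679, 0.0764, 0.0323]
ee_rot: [-2.114, -2.324, 0.0]
wrist_force: [1.1, 0.3, -0.3]
gripper_width: 0.448
gripper_force: 0.1
```

Request:
play_rows(angular=[[0,0,0],[0,0,0],[0,0,0],[0,0,0],[0,0,0],[0,0,0],[0,0,0],[0,0,0],[0,0,0],[0,0,0],[0,0,0],[0,0,0]], translation=[[1.3,0,0],[1.2,0,0],[1,0,0],[1,0,0],[1,0,0],[1,0,0],[1,0,0],[1,0,0],[1,0,0],[1,0,0],[1,0,0],[1,0,0]], claw=[38,38,38,38,38,38,38,38,38,38,38,38])

```text
time: 11.53
eef_pos: [0.5667, 0.0888, 0.0323]
ee_rot: [-2.114, -2.324, 0.0]
wrist_force: [-0.1, 0.1, 0.5]
gripper_width: 0.44
gripper_force: 0.1
```

```bash
python3 - <<'E'
from h import *
s=env.get_state();print(st(s["eef_pos"]),s["wrist_force"])
cv2.imwrite("pics/top3.png",env.read_camera("wrist")[:,:,::-1])
E
```

```text
[[-0.00048538  0.03689718]] [-0.06716837  0.13244765  0.49038389]
```

View pics/top3.png

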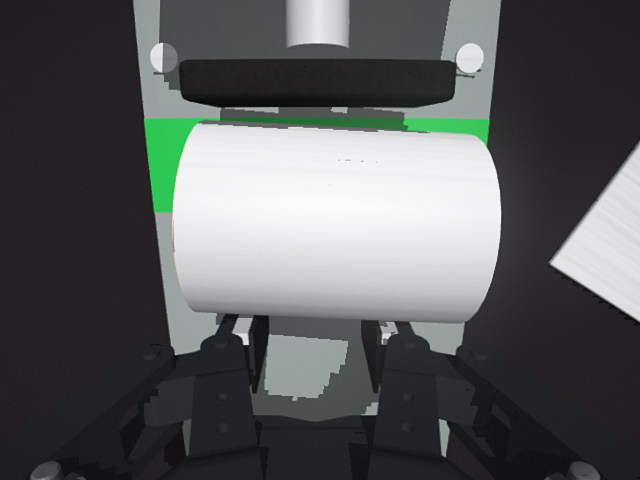

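The ring is over the band, with the black pad (face near row 105) a few millimetres ahead. I'll go on slowly, watching the force.

Request:
play_rows(angular=[[0,0,0],[0,0,0],[0,0,0],[0,0,0],[0,0,0],[0,0,0],[0,0,0]], translation=[[1,0,0],[1,0,0],[1,0,0],[1,0,0],[1,0,0],[1,0,0],[1,0,0]], claw=[38,38,38,38,38,38,38])

```text
time: 12.17
eef_pos: [0.5663, 0.0956, 0.0324]
ee_rot: [2.114, 2.324, 0.0]
wrist_force: [2.6, -2.2, 0.5]
gripper_width: 0.445
gripper_force: 1.3
```

Request:
play_rows(angular=[[0,0,0],[0,0,0],[0,0,0],[0,0,0]], translation=[[0.8,0,0],[0.8,0,0],[0.8,0,0],[0.6,0,0]], claw=[38,38,38,38])

```text
time: 12.5
eef_pos: [0.5661, 0.0983, 0.0324]
ee_rot: [2.113, 2.324, -0.0]
wrist_force: [1.8, -8.0, 1.5]
gripper_width: 0.445
gripper_force: 4.4
```

Request:
play_rows(angular=[[0,0,0],[0,0,0],[0,0,0],[0,0,0]], translation=[[0,0,0],[0,0,0],[0,0,0],[0,0,0]], claw=[38,38,38,38])

```text
time: 12.83
eef_pos: [0.5661, 0.0983, 0.0324]
ee_rot: [2.113, 2.324, 0.0]
wrist_force: [2.0, -6.9, 2.0]
gripper_width: 0.445
gripper_force: 3.3
```

Request:
play_rows(angular=[[0,0,0],[0,0,0],[0,0,0],[0,0,0],[0,0,0],[0,0,0],[0,0,0],[0,0,0],[0,0,0],[0,0,0],[0,0,0],[0,0,0]], translation=[[-0.2,0,0],[-0.2,0,0],[-0.2,0,0],[-0.2,0,0],[-0.2,0,0],[-0.2,0,0],[-0.2,0,0],[-0.2,0,0],[-0.2,0,0],[-0.2,0,0],[-0.2,0,0],[-0.2,0,0]], claw=[38,38,38,38,38,38,38,38,38,38,38,38])

```text
time: 13.83
eef_pos: [0.566, 0.0963, 0.0323]
ee_rot: [-2.114, -2.324, -0.0]
wrist_force: [0.1, -0.6, 0.1]
gripper_width: 0.443
gripper_force: 0.1
```

Request:
play_rows(angular=[[0,0,0],[0,0,0],[0,0,0],[0,0,0],[0,0,0],[0,0,0],[0,0,0],[0,0,0],[0,0,0],[0,0,0],[0,0,0],[0,0,0]], translation=[[-0.2,0,0],[-0.2,0,0],[-0.2,0,0],[-0.2,0,0],[-0.2,0,0],[-0.2,0,0],[-0.3,0,0],[-0.4,0,0],[-0.5,0,0],[-0.6,0,0],[-0.8,0,0],[-1,0,0]], claw=[38,38,38,38,38,38,38,38,38,38,38,38])

```text
time: 14.83
eef_pos: [0.5665, 0.0914, 0.0323]
ee_rot: [-2.114, -2.324, 0.0]
wrist_force: [-0.4, 0.3, -0.8]
gripper_width: 0.444
gripper_force: 0.0
```

Request:
play_rows(angular=[[0,0,0],[0,0,0],[0,0,0],[0,0,0],[0,0,0],[0,0,0],[0,0,0],[0,0,0],[0,0,0],[0,0,0],[0,0,0],[0,0,0]], translation=[[-2,0,0],[-4,0,0],[-8,0,0],[-12,0,0],[-16,0,-5],[-20,0,-15],[-25,0,-20],[-30,0,-20],[-30,0,-20],[-30,0,-20],[-30,0,0],[-30,0,0]], claw=[38,38,38,38,50,60,70,76,76,76,76,76])

```text
time: 15.83
eef_pos: [0.5892, -0.1474, 0.1338]
ee_rot: [2.113, 2.322, 0.001]
wrist_force: [0.7, -0.5, -0.7]
gripper_width: 0.89
gripper_force: 0.0
```

```bash
python3 - <<'E'
from h import *
s=env.get_state();print(st(s["eef_pos"]),s["eef_pos"],s["wrist_force"])
G=np.array([.4915,-.3094]);
# grip point from block & toe average
toe=np.array([.4804,-.2675]);u=(toe-G)/np.hypot(*(toe-G));G2=((toe+G)/2-u*.023);print("grip",G2)
d=G2-s["eef_pos"][:2];print("tool x,y mm",d@Y*1e3,d@X*1e3,"turn deg ccw",np.degrees(np.arctan2(-u[0],u[1])-a))
im=env.read_camera("top");cv2.imwrite("pics/top4.png",cv2.resize(im[215:325,200:500,::-1],None,fx=2.6,fy=2.6,interpolation=cv2.INTER_CUBIC))
E
```

```text
[[-0.00050916 -0.20036275]] [ 0.58918935 -0.14740849  0.13380365] [ 0.72877133 -0.45752441 -0.65176064]
grip [ 0.4918399  -0.31068306]
tool x,y mm -153.3094870560176 -112.39084258561927 turn deg ccw 9.397422936812967
```

View pics/top4.png

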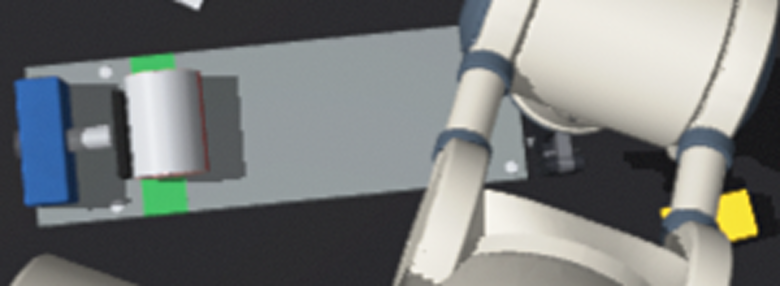

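The ring rests on the band, close to the pad. I'm moving over the chock.

Request:
play_rows(angular=[[0,0,0],[0,0,0],[0,0,0],[0,0,0],[0,0,0],[0,0,0],[0,0,-0.082],[0,0,-0.082],[0,0,0],[0,0,0]], translation=[[-25.5,-18.7,0],[-25.5,-18.7,0],[-25.5,-18.7,0],[-25.5,-18.7,0],[-25.5,-18.7,0],[-25.5,-18.7,0],[0,0,0],[0,0,0],[0,0,0],[0,0,0]], claw=[76,76,76,76,76,76,76,76,76,76])

```text
time: 16.72
eef_pos: [0.4912, -0.308, 0.1322]
ee_rot: [-1.92, -2.486, 0.0]
wrist_force: [-0.0, 0.1, 0.5]
gripper_width: 0.893
gripper_force: 0.0
```

```bash
python3 - <<'E'
from h import *
s=env.get_state();im=env.read_camera("wrist");h=hsv(im)
print(s["eef_pos"],R.from_rotvec(s["ee_rot"]).as_matrix()[:,:2].T.round(3).tolist())
c=blob(inr(h,(20,100,60),(38,255,255)));ap=cv2.approxPolyDP(c,6,True)[:,0];print(cv2.contourArea(c),cv2.boundingRect(c),ap.tolist())
cv2.imwrite("pics/w5.png",im[:,:,::-1])
E
```

```text
[ 0.49120503 -0.3079998   0.13220909] [[-0.253, 0.968, 0.0], [0.968, 0.253, -0.0]]
7728.0 (283, 176, 85, 113) [[287, 176], [284, 285], [342, 288], [346, 250], [353, 263], [351, 254], [360, 256], [367, 237], [361, 197], [347, 197], [346, 222], [342, 176]]
```

View pics/w5.png

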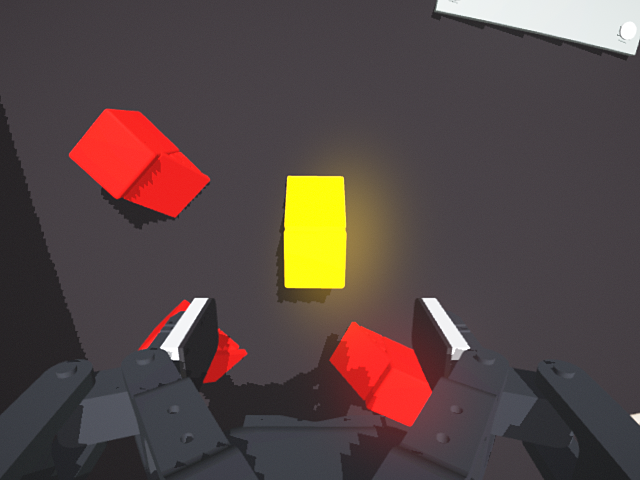

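The yellow chock is ahead of the fingers, with its toe edge at row 176 (columns 287–342) and its block top at (315,258). The red decoys at (200,340), (385,370) and (140,160) are close by, so I'll check finger clearance.

```bash
python3 - <<'E'
from h import *
s=env.get_state();M=R.from_rotvec(s["ee_rot"]).as_matrix();p=s["eef_pos"]
f=lambda q:((q-p)@M[:,:2]*1e3).round(1).tolist()
print("toe",f(onz("wrist",[[287,176],[342,176],[315,176]],0,s)))
print("top",f(onz("wrist",[[284,285],[344,288],[285,230],[345,230],[314.5,258]],.042,s)))
im=cv2.imread("pics/top0.png")[:,:,::-1].copy();h=hsv(im)
red=(inr(h,(0,140,60),(8,255,255))|inr(h,(172,140,60),(180,255,255))).astype(np.uint8);red[:,:440]=0
for c in cv2.findContours(red,0,2)[0]:
    if cv2.contourArea(c)>100:
        print("red",f(onz("top",cv2.approxPolyDP(c,2,True)[:,0],.0,)))
        print("  at 42",f(onz("top",cv2.approxPolyDP(c,2,True)[:,0],.042,)))
E
```

```text
toe [[40.9, -19.1], [40.9, 17.0], [40.9, -0.7]]
top [[-18.3, -19.1], [-20.2, 16.6], [15.5, -17.8], [15.5, 16.3], [-1.3, -1.0]]
red [[39.2, -68.9], [82.1, -111.8], [51.7, -143.5], [24.8, -118.2], [15.3, -92.6]]
  at 42 [[48.0, -64.7], [89.5, -106.1], [60.1, -136.9], [34.0, -112.4], [24.8, -87.6]]
red [[-91.4, -51.1], [-47.4, -96.1], [-80.9, -124.5], [-107.0, -103.2], [-114.7, -76.9]]
  at 42 [[-78.5, -47.4], [-35.9, -91.0], [-68.3, -118.5], [-93.5, -97.8], [-101.0, -72.4]]
red [[-101.5, 82.8], [-88.8, 77.3], [-63.7, 28.7], [-96.3, 11.2], [-124.4, 39.1], [-136.3, 64.8]]
  at 42 [[-88.3, 82.3], [-76.0, 76.9], [-51.7, 29.8], [-83.2, 12.9], [-110.4, 39.9], [-121.9, 64.8]]
```

Request:
play_rows(angular=[[0,0,0],[0,0,0],[0,0,0],[0,0,0],[0,0,0],[0,0,0],[0,0,0],[0,0,0],[0,0,0],[0,0,0],[0,0,0]], translation=[[-3,-1,0],[0,0,20],[0,0,20],[0,0,20],[0,0,20],[0,0,15],[0,0,8],[0,0,3],[0,0,0],[0,0,0],[0,0,0]], claw=[64,64,64,64,64,64,64,64,50,35,30], force=30)

```text
time: 17.68
eef_pos: [0.4919, -0.3109, 0.0272]
ee_rot: [1.916, 2.488, -0.0]
wrist_force: [0.3, 0.3, -3.1]
gripper_width: 0.421
gripper_force: 30.2
```

Request:
play_rows(angular=[[0,0,0],[0,0,0],[0,0,0],[0,0,0],[0,0,0]], translation=[[0,0,0],[0,0,0],[0,0,0],[0,0,0],[0,0,0]], claw=[20,20,20,20,20])

```text
time: 18.1
eef_pos: [0.4919, -0.3109, 0.0272]
ee_rot: [1.916, 2.488, -0.0]
wrist_force: [-0.9, -0.0, 7.7]
gripper_width: 0.416
gripper_force: 31.3
```

Request:
play_rows(angular=[[0,0,0],[0,0,0],[0,0,0],[0,0,0.082],[0,0,0.082],[0,0,0],[0,0,0],[0,0,0],[0,0,0],[0,0,0],[0,0,0],[0,0,0]], translation=[[0,0,-10],[0,0,-15],[0,0,-15],[0,0,0],[0,0,0],[20,7,0],[30,10,0],[30,10,0],[30,10,0],[30,10,0],[30,10,0],[30,10,0]], claw=[20,20,20,20,20,20,20,20,20,20,20,20])

```text
time: 19.1
eef_pos: [0.5394, -0.1037, 0.067]
ee_rot: [2.114, 2.324, 0.0]
wrist_force: [0.6, 0.4, -3.6]
gripper_width: 0.417
gripper_force: 30.9
```

Request:
play_rows(angular=[[0,0,0],[0,0,0],[0,0,0],[0,0,0],[0,0,0],[0,0,0],[0,0,0]], translation=[[30,10,0],[30,10,0],[30,10,0],[30,10,0],[15,4,0],[5,2,0],[0,0,0]], claw=[20,20,20,20,20,20,20])

```text
time: 19.68
eef_pos: [0.572, 0.0397, 0.0668]
ee_rot: [2.111, 2.326, 0.0]
wrist_force: [-0.1, -0.7, -3.6]
gripper_width: 0.418
gripper_force: 30.9
```

```bash
python3 - <<'E'
from h import *
s=env.get_state();im=env.read_camera("wrist");h=hsv(im)
print(s["eef_pos"],st(s["eef_pos"]),s["wrist_force"],R.from_rotvec(s["ee_rot"]).as_matrix()[:,:2].T.round(3).tolist())
cv2.imwrite("pics/w6.png",im[:,:,::-1])
E
```

```text
[0.5719999  0.03968223 0.0668111 ] [[ 0.00011673 -0.01248507]] [-0.08303231 -0.6727282  -3.60558741] [[-0.096, 0.995, -0.0], [0.995, 0.096, 0.0]]
```

View pics/w6.png

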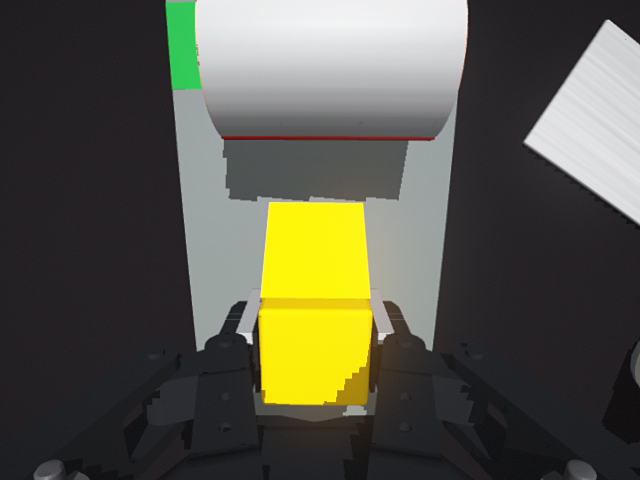

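The chock is held straight, with its toe edge at row 203 (columns 269–364). The ring's rear silhouette is at row 137, centred near column 328. I'm computing the gap.

```bash
python3 - <<'E'
from h import *
s=env.get_state();M=R.from_rotvec(s["ee_rot"]).as_matrix();p=s["eef_pos"]
t=onz("wrist",[[269,203],[364,203],[316.5,203]],.0396,s);print("toe tool",((t-p)@M[:,:2]*1e3).round(1).tolist(),st(t))
e,d=ray("wrist",[[222,138],[435,139],[328,138.5]],s)
ey=st(e)[0];dy=np.c_[d[:,:2]@X,d[:,:2]@Y,d[:,2]]
for q in dy:
    # tangent: distance of axis (y,z=.034) to line =.03, axis on far (+y) side
    n=np.hypot(q[1],q[2]);t0=(.034-e[2])/q[2];y=ey[1]+t0*q[1]
    yc=y+.03*n/abs(q[2]); tt=((yc-ey[1])*q[1]+(.034-e[2])*q[2])/n**2
    print("axis y",yc,"x at tangent",ey[0]+tt*q[0])
E
```

```text
toe tool [[43.0, -18.7], [43.1, 18.3], [43.0, -0.2]] [[-0.01888565  0.02946631]
 [ 0.01810429  0.02951427]
 [-0.00039267  0.0294787 ]]
axis y 0.08399590693517243 x at tangent -0.036875179979750275
axis y 0.08380707910108591 x at tangent 0.045389637849153765
axis y 0.0837434229116722 x at tangent 0.003991272941637801
```

Request:
play_rows(angular=[[0,0,0],[0,0,0],[0,0,0],[0,0,0],[0,0,0],[0,0,0],[0,0,0],[0,0,0],[0,0,0]], translation=[[0,4,5],[0,0,10],[0,0,10],[0,0,5],[0,0,2],[0,0,1.5],[0,0,1],[0,0,0.7],[0,0,0]], claw=[20,20,20,20,20,20,20,20,20])

```text
time: 20.48
eef_pos: [0.5759, 0.0389, 0.0313]
ee_rot: [2.114, 2.324, 0.0]
wrist_force: [-0.6, -0.3, -3.7]
gripper_width: 0.419
gripper_force: 31.0
```

Request:
play_rows(angular=[[0,0,0],[0,0,0],[0,0,0]], translation=[[0,0,0.4],[0,0,0.3],[0,0,0]], claw=[20,20,20])

```text
time: 20.73
eef_pos: [0.576, 0.039, 0.0312]
ee_rot: [2.113, 2.324, 0.001]
wrist_force: [-3.2, -1.2, 9.0]
gripper_width: 0.415
gripper_force: 32.4
```

Request:
play_rows(angular=[[0,0,0],[0,0,0],[0,0,0]], translation=[[0,0,0.3],[0,0,0],[0,0,0]], claw=[20,20,20])

```text
time: 20.98
eef_pos: [0.576, 0.039, 0.0312]
ee_rot: [2.113, 2.324, 0.001]
wrist_force: [-4.9, -0.8, 15.0]
gripper_width: 0.42
gripper_force: 33.1
```

Request:
play_rows(angular=[[0,0,0],[0,0,0],[0,0,0],[0,0,0],[0,0,0],[0,0,0],[0,0,0],[0,0,0],[0,0,0],[0,0,0],[0,0,0],[0,0,0]], translation=[[0,0,-0.5],[0,0,-0.4],[1,0,0],[2,0,0],[3,0,0],[3,0,0],[3,0,0],[3,0,0],[3,0,0],[3,0,0],[3,0,0],[2,0,0]], claw=[20,20,20,20,20,20,20,20,20,20,20,20])

```text
time: 21.98
eef_pos: [0.5736, 0.0652, 0.0312]
ee_rot: [2.113, 2.324, 0.0]
wrist_force: [0.1, -5.1, 4.9]
gripper_width: 0.423
gripper_force: 31.8
```

Request:
play_rows(angular=[[0,0,0],[0,0,0],[0,0,0],[0,0,0],[0,0,0],[0,0,0],[0,0,0],[0,0,0],[0,0,0],[0,0,0]], translation=[[1,0,0],[1,0,0],[1,0,0],[1,0,0],[1,0,0],[1,0,0],[1,0,0],[0.8,0,0],[0.8,0,0],[0,0,0]], claw=[20,20,20,20,20,20,20,20,20,20])

```text
time: 22.82
eef_pos: [0.5728, 0.0737, 0.0312]
ee_rot: [2.113, 2.324, 0.001]
wrist_force: [0.8, -4.1, 5.0]
gripper_width: 0.421
gripper_force: 31.8
```

Request:
play_rows(angular=[[0,0,0],[0,0,0],[0,0,0],[0,0,0]], translation=[[0.5,0,-0.35],[0.5,0,0],[0.5,0,0],[0.5,0,0]], claw=[20,20,20,20])

```text
time: 23.15
eef_pos: [0.5722, 0.0756, 0.0312]
ee_rot: [-2.114, -2.324, 0.0]
wrist_force: [0.8, -2.4, -2.4]
gripper_width: 0.416
gripper_force: 31.4
```

Request:
play_rows(angular=[[0,0,0],[0,0,0],[0,0,0],[0,0,0]], translation=[[0.5,0,0],[0.5,0,0],[0.5,0,0],[0.5,0,0]], claw=[20,20,20,20])

```text
time: 23.48
eef_pos: [0.572, 0.0775, 0.0312]
ee_rot: [-2.114, -2.324, 0.0]
wrist_force: [0.6, -0.7, -3.0]
gripper_width: 0.418
gripper_force: 31.1
```

Request:
play_rows(angular=[[0,0,0],[0,0,0],[0,0,0]], translation=[[0.5,0,0],[0.5,0,0],[0.5,0,0]], claw=[20,20,20])

```text
time: 23.73
eef_pos: [0.572, 0.0787, 0.0312]
ee_rot: [2.114, 2.324, -0.001]
wrist_force: [0.0, -5.0, -4.9]
gripper_width: 0.412
gripper_force: 30.7
```

Request:
play_rows(angular=[[0,0,0],[0,0,0],[0,0,0]], translation=[[0.4,0,0],[0.3,0,0],[0,0,0]], claw=[20,20,20])

```text
time: 23.98
eef_pos: [0.5719, 0.0794, 0.0312]
ee_rot: [2.114, 2.324, -0.001]
wrist_force: [0.3, -5.0, -4.8]
gripper_width: 0.421
gripper_force: 30.6
```

```bash
python3 - <<'E'
from h import *
s=env.get_state();print(st(s["eef_pos"]),s["wrist_force"],s["time"])
im=env.read_camera("wrist");print(env.get_state()["wrist_force"]);cv2.imwrite("pics/w7.png",im[:,:,::-1])
E
```

```text
[[0.0037529  0.02704904]] [ 0.26563692 -5.03546966 -4.77690996] 23.9833
[ 0.3908695  -5.42992994 -4.98280198]
```

View pics/w7.png

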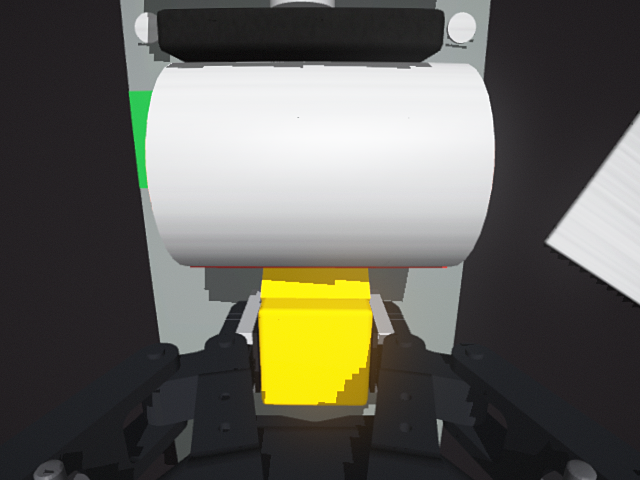

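The chock bears on the ring (ramp contact at row 268), and the ring sits against the pad at row 62. I'm pressing on to about 7–8 N.

Request:
play_rows(angular=[[0,0,0],[0,0,0],[0,0,0],[0,0,0],[0,0,0],[0,0,0]], translation=[[0.2,0,0],[0.2,0,0],[0.2,0,0],[0.2,0,0],[0,0,0],[0,0,0]], claw=[20,20,20,20,20,20])

```text
time: 24.53
eef_pos: [0.5718, 0.08, 0.0312]
ee_rot: [2.114, 2.324, -0.001]
wrist_force: [0.3, -7.1, -4.2]
gripper_width: 0.418
gripper_force: 30.6
```

Request:
play_rows(angular=[[0,0,0],[0,0,0],[0,0,0],[0,0,0],[0,0,0],[0,0,0],[0,0,0]], translation=[[0.2,0,0],[0,0,0],[0,0,0],[0,0,0],[0,0,0.2],[0,0,0.1],[0,0,0]], claw=[20,20,20,20,20,20,20])

```text
time: 25.12
eef_pos: [0.5719, 0.0801, 0.0312]
ee_rot: [2.113, 2.324, -0.001]
wrist_force: [-2.0, -7.7, 1.2]
gripper_width: 0.414
gripper_force: 31.3
```

Request:
play_rows(angular=[[0,0,0],[0,0,0],[0,0,0],[0,0,0],[0,0,0],[0,0,0],[0,0,0],[0,0,0]], translation=[[-0.15,0,0],[-0.15,0,0],[-0.15,0,0],[-0.15,0,0],[-0.15,0,0],[-0.15,0,0],[0,0,0],[0,0,0]], claw=[20,20,20,20,20,20,20,20])

```text
time: 25.78
eef_pos: [0.5718, 0.08, 0.0312]
ee_rot: [-2.114, -2.324, -0.0]
wrist_force: [-3.1, 2.6, 6.1]
gripper_width: 0.419
gripper_force: 31.7
```

Request:
play_rows(angular=[[0,0,0],[0,0,0],[0,0,0],[0,0,0],[0,0,0],[0,0,0],[0,0,0],[0,0,0],[0,0,0],[0,0,0]], translation=[[0.2,0,0],[0.15,0,-0.2],[0,0,0],[0,0,0],[0,0,0],[0,0,0],[0,0,0],[0,0,0],[0,0,0],[0,0,0]], claw=[20,20,20,38,42,46,50,54,54,54], force=20)

```text
time: 26.62
eef_pos: [0.5719, 0.0801, 0.0312]
ee_rot: [-2.114, -2.324, -0.0]
wrist_force: [0.6, 0.2, -0.3]
gripper_width: 0.63
gripper_force: 0.0
```

```bash
python3 - <<'E'
from h import *
s=env.get_state();print(st(s["eef_pos"]),s["wrist_force"],s["gripper_width"])
im=env.read_camera("wrist");cv2.imwrite("pics/w8.png",im[:,:,::-1])
E
```

```text
[[0.00387175 0.02771312]] [ 0.6096862   0.24794527 -0.31549413] 0.6303417046419819
```

View pics/w8.png

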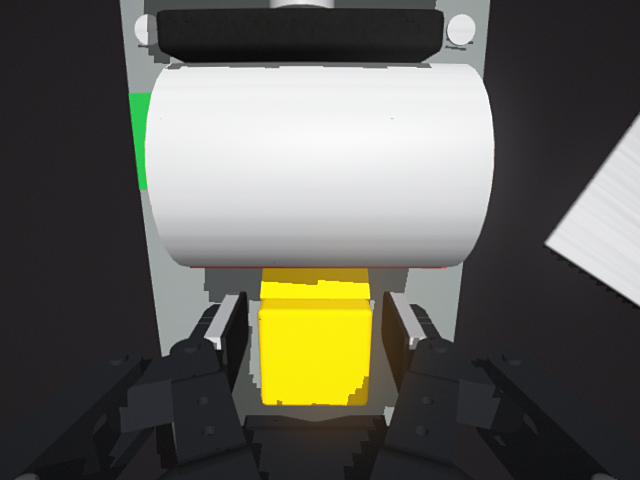

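The fingers are open. The ring (rear silhouette at row 268, front at 62) and the chock haven't moved from the pressed position. I'm lifting straight up.

Request:
play_rows(angular=[[0,0,0],[0,0,0],[0,0,0],[0,0,0],[0,0,0],[0,0,0],[0,0,0],[0,0,0],[0,0,0],[0,0,0]], translation=[[0,0,-3],[0,0,-6],[0,0,-10],[0,0,-15],[0,0,-20],[0,0,-20],[0,0,-20],[0,0,-10],[0,0,0],[0,0,0]], claw=[54,54,54,54,54,54,54,54,54,54])

```text
time: 27.5
eef_pos: [0.572, 0.08, 0.1357]
ee_rot: [2.113, 2.323, 0.001]
wrist_force: [0.3, 0.1, -0.6]
gripper_width: 0.636
gripper_force: 0.0
```

```bash
python3 - <<'E'
from h import *
s=env.get_state();im=env.read_camera("wrist");h=hsv(im)
c=blob(inr(h,(20,100,60),(38,255,255)));b=cv2.boundingRect(c);print(b)
bt=onz("wrist",[[b[0]+b[2]/2,b[1]+b[3]]],.046,s);print("block rear top st",st(bt),"-> toe y",st(bt)[0,1]+.018+.046)
print(env.job_done())
E
```

```text
(283, 204, 63, 81)
block rear top st [[0.00309011 0.00948578]] -> toe y 0.07348577652948458
the job is handed in; nothing more can be done
None
```

I rolled the ring onto the green band and pressed it on the buffer at about 7 N. I then pushed the chock snug under it at about 7.7 N and released it, and handed the job in at about 28 s. No verdict came back, so whether it passed is not confirmed.

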